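Third hand for a vacuum flange

ROBOT

A 6-joint arm with a two-finger parallel gripper is mounted at the origin on a cart in front of the work surface, level with it; the furniture and walls round the work are solid. World frame = base frame: x ahead of the robot, y to its left, z up, the work surface at z = 0. Lengths are in mm, angles in degrees, forces in N, time in s.
With the tool pointing down it reaches from about 325 to 925 mm from the base axis. Payload 3.1 kg.
Tool frame: the origin (TCP) lies at the very end of the fingers, on their centre line; the grasp point (between the pads) lies grasp_offset behind it (grasp_offset is the distance from the TCP to the grasp point, in mm); z points along the fingers, x is the direction in which the jaws open and shut, and the axes are right-handed (so a half turn about z gives the same grasp; the last joint's range is limited). The gripper opens to 85 mm and grips with 20 to 120 N. Pads are 22 mm wide; open, the fingers measure 114 mm over their backs; the gripper's body (76 mm by 85 mm) begins 54 mm behind the grasp point. The pads swing forward as they close: fully open they stand 13 mm farther back than shut.
Start: joints at [66.624, 12.427, 92.441, -0, 75.132, -6.429], TCP at [182.172, 597.873, 231.3] pointing down, gripper open.
Joint ranges: [-157.48, 157.48], [-44.54, 120.13], [17.64, 146.25], [-64.5, 244.5], [7.68, 150.69], [-147.95, 147.95]. Speed limits (degrees/s): [159.86, 159.86, 180, 180, 180, 180].

INTERFACE

Orientations are given as [roll, pitch, yaw] about the fixed x, y, z axes, in that order (R = Rz(yaw) Ry(pitch) Rx(roll)).
In Python, from station import * gives the robot as it stands. Calls block until the motion is done:
- goto(position, orientation): joint-space move of the TCP to a pose.
- move_l(position, attitude=None, speed=150): straight line of the TCP; attitude=None keeps the orientation; speed is the mean speed in mm/s.
- move_j(angles): joint-space move.
- grip(opening, squeeze=None): finger opening in mm; squeeze is the grip in N (None keeps the last); returns when the fingers have stopped.
- wait(seconds).
- solve_ik(position, orientation): joint angles nearest the present ones, or None.
- get_obs(): the state.
- get_image(name): name is "scene" or "top"; returns the picture (384x512x3 uint8, red, green, blue); there is no depth.
- get_calibration(name): a dict with "fx", "fy", "cx", "cy" (pixels), "R" (3x3) and "t" (3): a world point X has camera coordinates R X + t. Camera axes: x right, y down, z forward; pixel columns grow to the right and rows downward; lengths in mm; the calibration is good to about 2 mm. A picture is of the moment at which its call begins. get_calibration takes no time and is no camera call.
A pose or a line that the arm cannot do raises Unreachable and nothing moves.
- sign_off(): hands the job in, once; it reports no verdict.
Trained networks look in the newest picture that a camera, given by its name, has taken for a name from the list of things; names that differ only in an ending like _2 or _b are one class to them, and where a whole thing is asked for, a point or a joint stands for the part that bears it (a point fixed in the world has none). Each returns a list of dicts, best first, with "score" (0 to 1); they miss things now and then, are a little off and sometimes report something else, mostly with a low value. They report only what shows in the picture. A call takes as long as a camera call.
- spot_in(name, camera): "extent" ([centre column, centre row, width, height] in pixels, round what is visible of it).
- regions_of(name, camera): "region" (384x512 bool, what is visible of it) and "extent" ([centre column, centre row, width, height] in pixels, round what is visible of it).
The state is a dict: "t": time; "joint_pos": joint angles; "qvel": joint speeds; "effort": joint torques, N m; "tcp_pos": TCP position; "ee_rot": TCP orientation; "wrist_force": force on the tool from outside, world axes, zero at the start; "moment": the same for the moment, N m; "grip_width": finger opening in mm.
Only numpy, scipy, OpenCV 4.12 (cv2) and the standard library are available. Lean on these libraries where they do the work, as an engineer would, in place of code of your own. Each camera call takes 0.05 s, during which the arm holds its last target.

TASK

Pick up the gauge head, lay it upright on the small raised rest in front of the vacuum vessel with its flange towards the bellows, then slide it forward along the rest until its centring ring is in the bellows flange and the two flange faces meet squarely, and press the bellows in with a steady 10 N or so. Keep your hand on the gauge's box-shaped housing, because a colleague is about to close a clamp ring round the two flanges; do not crush the bellows, and leave the clamp ring, glassware and other things where they are. Finish while still holding that push: do not let go.

Things in the scene. Friction and masses are not known exactly. Their poses are not given: they have to be found in the camera images.
- gauge: vacuum gauge head, 0.35 kg: box housing 84 x 36 x 50 mm (x, y, z; aluminium below, grey plastic above), at its +x end a steel neck (25 mm across, 14 long) and round flange (40 mm across), at its -x end a small connector. Origin: centre of the housing's flat underside; x points out along the flange axis, 25 mm above the underside. Natural grasp: across the 36 mm, from above, mid-housing
- gauge_face (a point): centre of the gauge's flange face (front of its black O-ring), 64.5 mm ahead of the gauge's origin and 25 mm above its underside; axes as the gauge's. The tapered centring ring (23 mm across, 17.6 mm at its tip) stands 5 mm out beyond this point
- vessel: fixed steel vacuum vessel (94 mm across, 166 mm high) on an aluminium base plate 290 x 110 x 12 mm. Origin: on the worktop under the port's centre line; x = level direction in which the gauge is pushed, z up. Vessel axis 184 mm ahead of the origin; plate from 60 mm behind to 230 mm ahead. From the vessel a steel bellows runs towards -x, 100 mm above the worktop, ending in an open flange facing -x
- rest_top (a point): middle of the upper face of the rest, a saddle with a white low-friction pad, on a column: 40 mm long (x), 38 mm wide between two flared lips 5 mm high, 75 mm above the worktop, 8 mm behind the vessel's origin; axes as the vessel's. A gauge on it is level with the bellows. With the gauge's origin 16 to 24 mm behind the vessel's origin, it is clear of the bellows with its weight over the rest
- port_face (a point): centre of the face of the bellows' end flange (40 mm across, hole 26 mm across and 6.5 mm deep), 58 mm ahead of the vessel's origin and 100 mm above the worktop while the bellows is relaxed; it moves with the flange; axes as the vessel's
- bellows (a joint): how far the bellows is pressed in, m: 0 relaxed, at most 0.014. It is a spring of 1.5 N per mm (10 N at about 6.7 mm) and pushes the gauge back off when it is not held. The rest's pad is slippery: dragging the gauge along it adds about 1 N to the push that the hand feels, a little more if it is also pressed down
- clamp_ring: bystander: loose aluminium clamp ring, 57 mm across, 15 mm high, lying flat on the worktop; origin at the centre of its underside
- ring_a: bystander: loose cork ring, 88 mm across, 30 mm high; origin at the centre of its underside
- beaker: bystander: loose small glass beaker, 49 mm across, 56 mm high; origin at the centre of its underside
- white_cap_vial: bystander: loose glass vial with a white cap, 26 mm across, 58 mm high; origin at the centre of its underside
- vial_a: bystander: loose vial with a black cap, 18 mm across, 34 mm high; origin at the centre of its underside
- vial_b: bystander: loose vial with a black cap, 18 mm across, 34 mm high; origin at the centre of its underside
- jar: bystander: loose jar with a black lid, 68 mm across, 106 mm high; origin at the centre of its underside

How it is judged:
By the outcome, as a careful person would: the job done as asked, in the order asked, and still so for the second after the job is handed in, while the arm keeps its last pose, push and grip.
It also fails if it takes over 45 s, if anything falls off the work surface, if the arm or the gripper's body presses on something with over 40 N, if the wrist force passes 120 N, or if a joint passes its speed limit or range.

## Working session

There is one attempt and no reset: what is moved stays moved. The work goes in short steps, each a Python script; the robot and the scene stay as the last script left them, time stands still between calls to the robot, and variables do not carry over. Pictures are saved under pics/ and viewed, and the job is handed in when it is done.

```bash
ls; mkdir -p pics
python3 - <<'E'
from station import *
import cv2,json
for n in ("scene","top"):
    im=get_image(n); cv2.imwrite(f"pics/{n}0.png",im[:,:,::-1])
    c=get_calibration(n); print(n,c)
    for k in ("gauge","vessel","rest_top","port_face","clamp_ring","jar","beaker"):
        try: print(k,[( [round(float(v),1) for v in d["extent"]],round(d["score"],2)) for d in spot_in(k,n)][:3])
        except Exception as e: print(k,e)
o=get_obs(); print({k:o[k] for k in ("t","tcp_pos","ee_rot","wrist_force","grip_width")})
import station; print([x for x in dir(station) if not x.startswith('_')])
E
```

```text
pics
scene {'fx': 392.6204314008741, 'fy': 392.6204314008741, 'cx': 253.777968848167, 'cy': 193.53851388589646, 'R': array([[ 0.74698022, -0.66454501,  0.02001222],
       [-0.37246065, -0.44321774, -0.81537176],
       [ 0.550721  ,  0.60161281, -0.57859175]]), 't': array([-396.93466409,  236.61095202,  919.60885885])}
gauge [([182.0, 167.0, 15.0, 23.4], 0.81)]
vessel [([289.5, 202.6, 106.3, 87.5], 0.9)]
rest_top [([287.6, 205.4, 102.9, 91.5], 0.68)]
port_face [([285.2, 197.3, 10.1, 15.2], 0.53)]
clamp_ring [([213.9, 201.4, 18.1, 19.1], 0.71)]
jar [([368.0, 244.9, 11.2, 38.7], 0.62)]
beaker [([326.9, 281.1, 25.1, 26.6], 0.73)]
top {'fx': 387.32146528536407, 'fy': 387.32146528536407, 'cx': 254.8550940027329, 'cy': 192.09945340181332, 'R': array([[ 0.00762586, -0.99979794,  0.01859918],
       [-0.99781496, -0.00882882, -0.06547789],
       [ 0.06562886, -0.01805921, -0.99768067]]), 't': array([ -39.94530017,  503.52252517, 1234.15645691])}
gauge [([212.6, 162.4, 23.9, 28.1], 0.36)]
vessel [([281.2, 169.9, 53.2, 98.2], 0.58)]
rest_top [([282.2, 168.9, 54.0, 99.3], 0.67)]
port_face []
clamp_ring [([216.7, 207.1, 25.7, 21.8], 0.6)]
jar [([364.9, 157.2, 29.0, 23.2], 0.64)]
beaker [([358.0, 214.9, 19.0, 12.9], 0.48), ([216.2, 206.1, 16.5, 19.6], 0.41)]
{'t': 0.8, 'tcp_pos': array([182.18161081, 597.89801896, 231.34482217]), 'ee_rot': array([ 1.79998824e+02, -2.99480635e-03,  7.30525384e+01]), 'wrist_force': array([ 0.33892009, -0.27524279, -1.19297035]), 'grip_width': 85.44218281052152}
['Unreachable', 'get_calibration', 'get_image', 'get_obs', 'goto', 'grasp_offset', 'grip', 'move_j', 'move_l', 'regions_of', 'sign_off', 'solve_ik', 'spot_in', 'wait']
```

Run:
```python
import cv2
a=cv2.imread("pics/scene0.png"); b=cv2.imread("pics/top0.png")
cv2.imwrite("pics/s1.png",cv2.resize(a[120:320,150:400],None,fx=3.2,fy=3,interpolation=cv2.INTER_CUBIC)[:600])
cv2.imwrite("pics/t1.png",cv2.resize(b[100:250,180:400],None,fx=3.6,fy=3.6,interpolation=cv2.INTER_CUBIC))
from station import grasp_offset;print(grasp_offset)
```

```text
18.700000000000003
```

View pics/scene0.png

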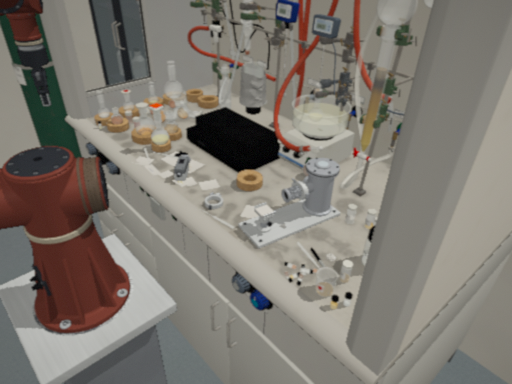

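View pics/s1.png

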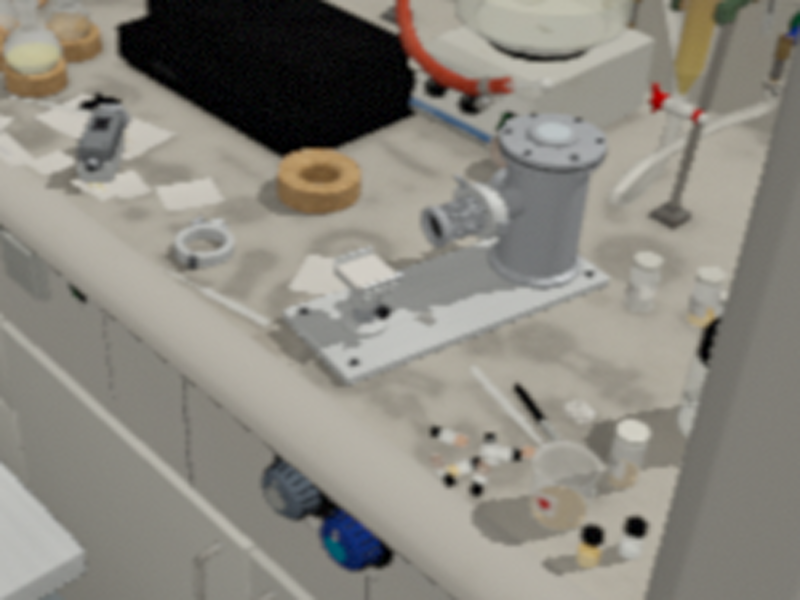

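View pics/t1.png

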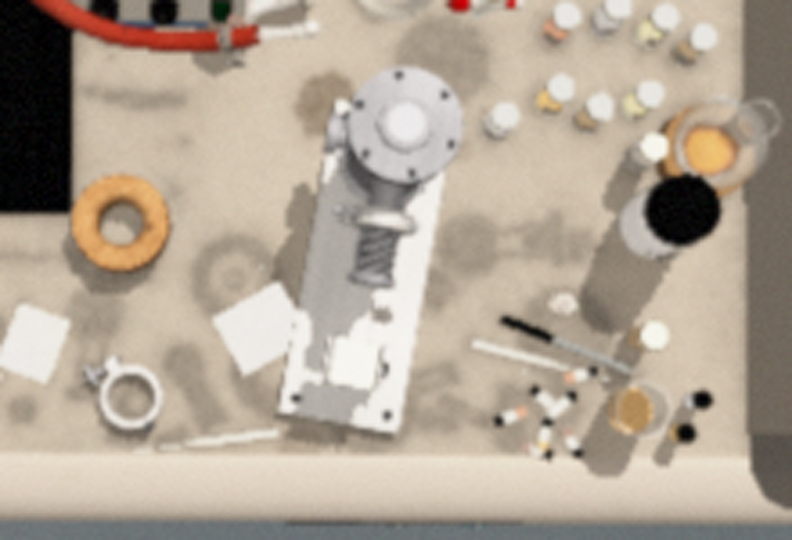

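Run:
```python
import cv2
a=cv2.imread("pics/scene0.png"); b=cv2.imread("pics/top0.png")
cv2.imwrite("pics/s2.png",cv2.resize(a[140:200,150:225],None,fx=10,fy=10,interpolation=cv2.INTER_CUBIC)[:600])
cv2.imwrite("pics/t2.png",cv2.resize(b,None,fx=1.5,fy=1.5,interpolation=cv2.INTER_CUBIC))
```

```text
(no output)
```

View pics/s2.png

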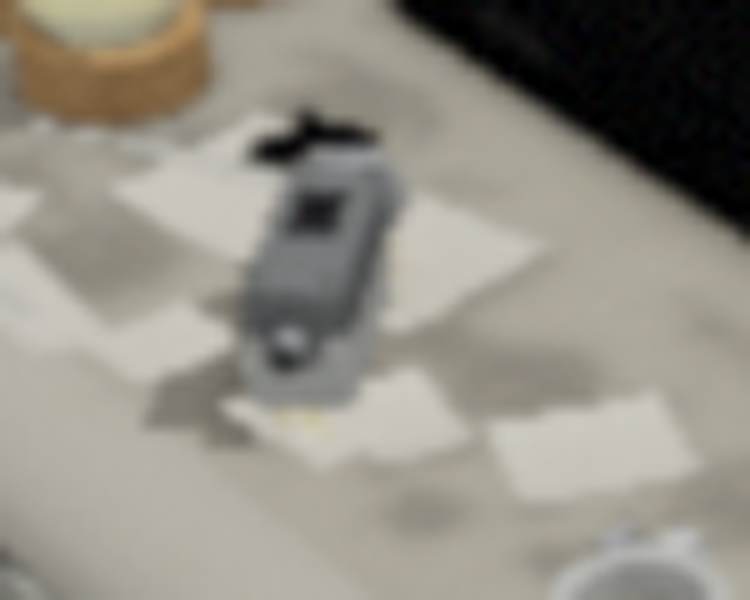

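View pics/t2.png

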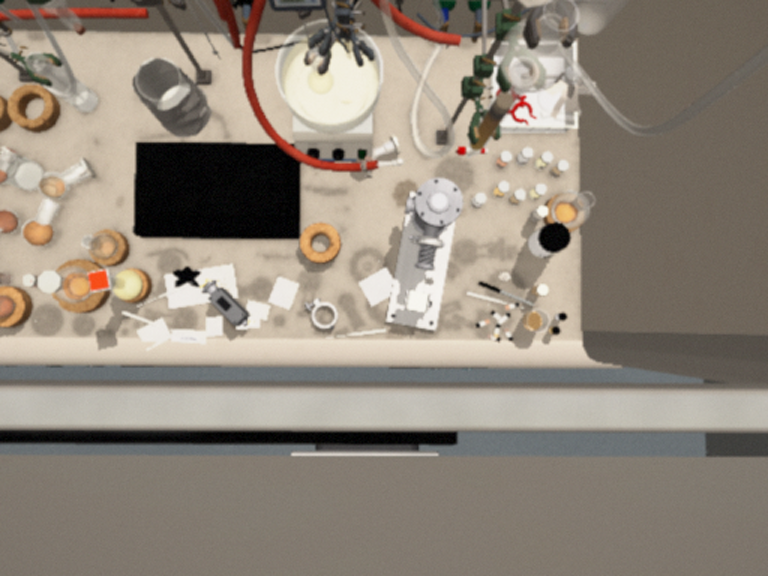

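Run:
```python
import cv2
b=cv2.imread("pics/top0.png")
cv2.imwrite("pics/t3.png",cv2.resize(b[175:230,115:185],None,fx=10,fy=10,interpolation=cv2.INTER_CUBIC))
cv2.imwrite("pics/t4.png",cv2.resize(b[110:230,245:325],None,fx=5,fy=5,interpolation=cv2.INTER_CUBIC))
a=cv2.imread("pics/scene0.png")
cv2.imwrite("pics/s4.png",cv2.resize(a[150:245,230:350],None,fx=6,fy=6,interpolation=cv2.INTER_CUBIC))
```

```text
(no output)
```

View pics/t3.png

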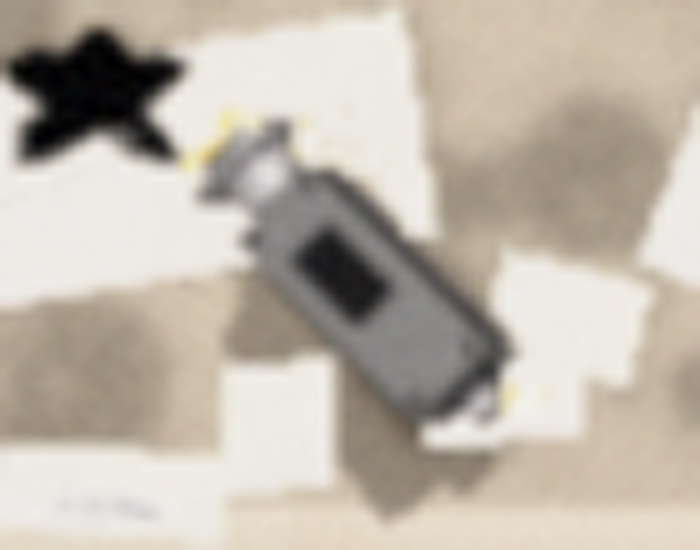

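View pics/t4.png

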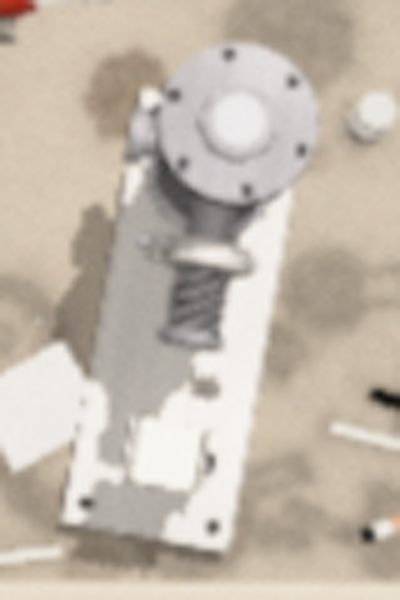

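View pics/s4.png

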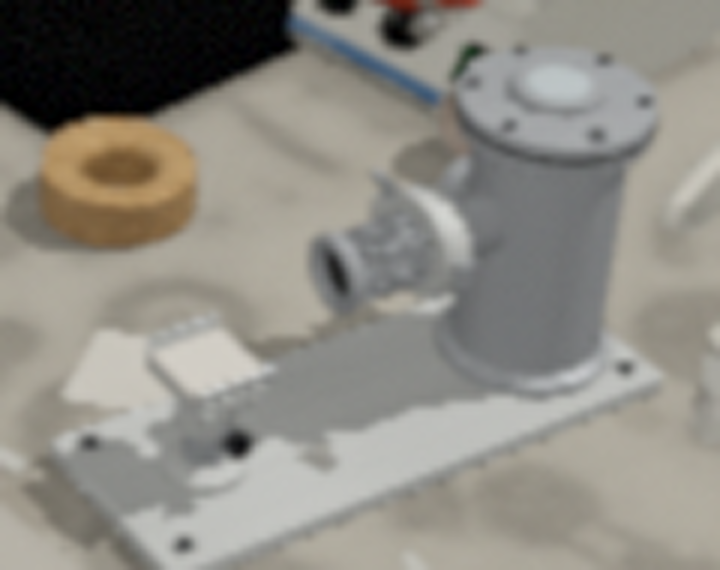

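```bash
cat > h.py <<'E'
import numpy as np,cv2
from station import *
from scipy.optimize import least_squares
C={n:get_calibration(n) for n in("scene","top")}
def proj(n,X):
    c=C[n]; p=np.atleast_2d(X)@np.array(c["R"]).T+c["t"]
    return np.c_[c["fx"]*p[:,0]/p[:,2]+c["cx"],c["fy"]*p[:,1]/p[:,2]+c["cy"]]
def W(pose,P):
    x,y,a=pose[:3]; z=pose[3] if len(pose)>3 else 0
    P=np.atleast_2d(P).astype(float); c,s=np.cos(a),np.sin(a)
    return np.c_[x+c*P[:,0]-s*P[:,1],y+s*P[:,0]+c*P[:,1],P[:,2]+z]
def circ(c,r,ax,n=40):
    t=np.linspace(0,2*np.pi,n); o=np.zeros((n,3))
    i,j=[k for k in range(3) if k!=ax]; o[:,i]=r*np.cos(t);o[:,j]=r*np.sin(t); return o+c
def box(x0,x1,y0,y1,z): return np.array([[x0,y0,z],[x1,y0,z],[x1,y1,z],[x0,y1,z],[x0,y0,z]])
VESSEL=[box(-60,230,-55,55,12),box(-28,12,-19,19,75),circ([58,0,100],20,0),circ([58,0,100],13,0),circ([184,0,166],47,2)]
GAUGE=[box(-42,42,-18,18,50),box(-42,42,-18,18,0),circ([64.5,0,25],20,0)]
def overlay(n,img,items,roi,f,out):
    x0,y0,x1,y1=roi
    im=cv2.resize(img[y0:y1,x0:x1,::-1],None,fx=f,fy=f,interpolation=cv2.INTER_CUBIC)
    for pose,m,col in items:
        for pl in m:
            q=(proj(n,W(pose,pl))+0.5-[x0,y0])*f-0.5
            cv2.polylines(im,[np.round(q*8).astype(np.int32)],False,col,1,cv2.LINE_AA,3)
    cv2.imwrite(out,im)
E
cat > fit0.py <<'E'
from h import *
def px(u,o,f): return (np.array(u,float)+0.5)/f-0.5+o
Pt=[([-60,55,12],(62,523)),([-60,-55,12],(225,552)),([-8,0,75],(168,452))]
Ps=[([-60,55,12],(55,455)),([230,-55,12],(662,378)),([-28,19,75],(148,352)),([-28,-19,75],(200,400)),([12,-19,75],(270,368))]
def r(p):
    e=[]
    for X,u in Pt: e.append(proj("top",W(p,X))[0]-px(u,[245,110],5))
    for X,u in Ps: e.append(proj("scene",W(p,X))[0]-px(u,[230,150],6))
    return np.ravel(e)
s=least_squares(r,[500,-50,0],x_scale=[100,100,1],loss="soft_l1"); print(s.x,np.degrees(s.x[2])); print(np.round(r(s.x).reshape(-1,2),2))
Gt=[([42,18,50],(322,175)),([42,-18,50],(262,240)),([-42,18,50],(510,350)),([-42,-18,50],(415,415))]
def r2(p):
    return np.ravel([proj("top",W(p,X))[0]-px(u,[115,175],10) for X,u in Gt])
# assign: gauge x points to upper-left in image
best=None
for a0 in np.radians([0,60,120,180,-120,-60]):
    q=least_squares(r2,[500,250,a0],x_scale=[100,100,1])
    if best is None or q.cost<best.cost: best=q
print(best.x,np.degrees(best.x[2]),np.round(best.fun.reshape(-1,2),2))
I={n:cv2.imread(f"pics/{n}0.png")[:,:,::-1] for n in C}
overlay("top",I["top"],[(s.x,VESSEL,(0,0,255))],(245,110,325,225),5,"pics/o_t.png")
overlay("scene",I["scene"],[(s.x,VESSEL,(0,0,255))],(230,150,350,250),6,"pics/o_s.png")
overlay("top",I["top"],[(best.x,GAUGE,(0,0,255))],(115,175,185,230),10,"pics/o_gt.png")
overlay("scene",I["scene"],[(best.x,GAUGE,(0,0,255))],(150,140,225,200),10,"pics/o_gs.png")
E
python3 fit0.py
```

```text
[ 4.83060623e+02 -1.07317222e+02 -1.70355327e-01] -9.76064126129156
[[-0.13 -0.18]
 [ 0.75  0.05]
 [-0.28  0.35]
 [-0.51 -2.4 ]
 [ 0.45 -0.77]
 [ 0.59  0.5 ]
 [-0.56 -0.04]
 [ 0.09  0.64]]
[461.53523781 284.8614651    0.80295607] 46.00599383281306 [[-8.08  6.66]
 [ 6.18 -8.04]
 [-7.9   8.03]
 [ 9.84 -6.73]]
```

```bash
sed -i 's/\[42,18,50\],(322,175)),(\[42,-18,50\],(262,240)),(\[-42,18,50\],(510,350)),(\[-42,-18,50\],(415,415))/[42,-18,50],(322,175)),([42,18,50],(262,240)),([-42,-18,50],(510,350)),([-42,18,50],(415,415))/' fit0.py; python3 fit0.py
python3 - <<'E'
import cv2,numpy as np
a=[cv2.imread(f"pics/o_{k}.png") for k in("gt","gs")]
cv2.imwrite("pics/o_g.png",cv2.resize(np.vstack([np.hstack([i,np.zeros((600-i.shape[0],i.shape[1],3),np.uint8)]) if 0 else cv2.copyMakeBorder(i,0,600-i.shape[0],0,750-i.shape[1],0) for i in a]),None,fx=.5,fy=.5))
E
```

```text
[ 4.83060623e+02 -1.07317222e+02 -1.70355327e-01] -9.76064126129156
[[-0.13 -0.18]
 [ 0.75  0.05]
 [-0.28  0.35]
 [-0.51 -2.4 ]
 [ 0.45 -0.77]
 [ 0.59  0.5 ]
 [-0.56 -0.04]
 [ 0.09  0.64]]
[461.48887525 284.88993901   0.77608775] 44.46655258448238 [[ 0.54 -1.67]
 [-1.94 -0.19]
 [ 0.18  0.15]
 [ 1.22  1.69]]
```

View pics/o_t.png

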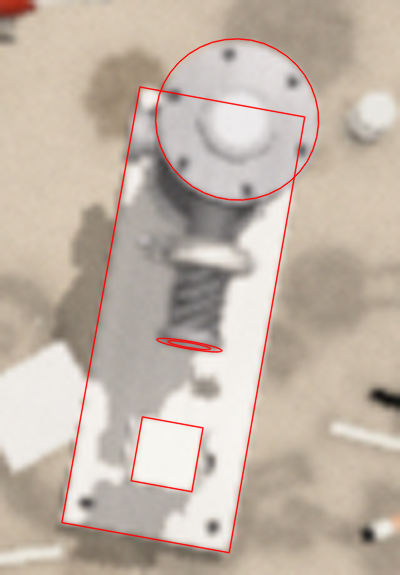

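View pics/o_s.png

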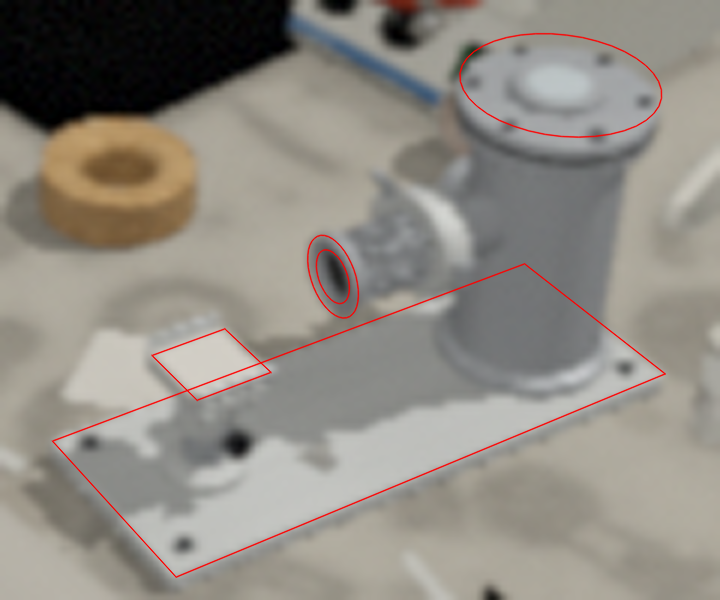

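View pics/o_g.png

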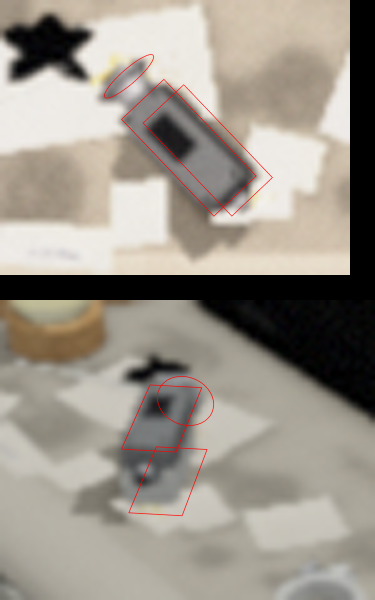

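```bash
cat > fit1.py <<'E'
from h import *
def px(u,o,f): return (np.array(u,float)+0.5)/f-0.5+o
Gt=[([42,-18,50],(325,170)),([42,18,50],(255,240)),([-42,-18,50],(512,352)),([-42,18,50],(418,420)),([60,20,25],(205,190)),([60,-20,25],(285,125))]
Gs=[([-42,-18,50],(350,330)),([-42,18,50],(243,300)),([-42,-18,0],(350,405)),([-42,18,0],(245,395)),([42,18,50],(290,165)),([42,-18,50],(400,190))]
def r2(p):
    return np.ravel([proj("top",W(p,X))[0]-px(u,[115,175],10) for X,u in Gt]+[proj("scene",W(p,X))[0]-px(u,[150,140],10) for X,u in Gs])
q=least_squares(r2,[461,285,.776],x_scale=[100,100,1],loss="soft_l1")
print(q.x,np.degrees(q.x[2])); print(np.round(r2(q.x).reshape(-1,2),1))
I={n:cv2.imread(f"pics/{n}0.png")[:,:,::-1] for n in C}
overlay("top",I["top"],[(q.x,GAUGE,(0,0,255))],(115,175,185,230),10,"pics/p_gt.png")
overlay("scene",I["scene"],[(q.x,GAUGE,(0,0,255))],(150,140,225,200),10,"pics/p_gs.png")
a=[cv2.imread(f"pics/p_{k}.png") for k in("gt","gs")]
cv2.imwrite("pics/p_g.png",cv2.resize(np.hstack([cv2.copyMakeBorder(i,0,600-i.shape[0],0,750-i.shape[1],0) for i in a]),None,fx=.53,fy=.53))
for k in("top","scene"):
    get_image(k)
    for d in regions_of("gauge",k): print(k,d["extent"],d["score"],d["region"].sum())
E
python3 fit1.py
```

```text
[461.08484442 287.28449099   0.77884194] 44.624356332992804
[[-0.6 -1. ]
 [-2.  -0. ]
 [-0.8  0. ]
 [ 0.2  1.3]
 [ 0.8  1.7]
 [ 2.1 -0.5]
 [-0.3 -2.9]
 [-0.5 -0.5]
 [ 0.9  2.3]
 [ 0.7  2.8]
 [ 0.4  0.2]
 [-0.2 -1.8]]
top [151.3, 202.4, 33.4, 31.5] 0.67 480
scene [182.9, 167.4, 15.0, 23.1] 0.79 340
```

View pics/p_g.png

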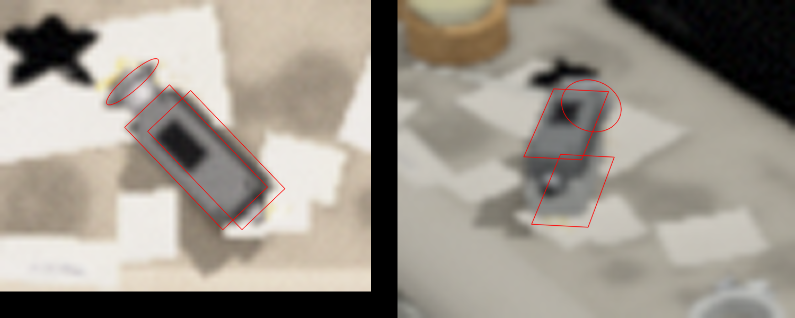

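```bash
cat > fit2.py <<'E'
from h import *
from scipy.optimize import minimize
def cyl(x0,x1,r): return np.vstack([circ([x0,0,25],r,0),circ([x1,0,25],r,0)])
PARTS=[np.vstack([box(-42,42,-18,18,0),box(-42,42,-18,18,50)]),cyl(42,62,12.5),cyl(59,64.5,20),cyl(64,69.5,10),cyl(-52,-42,6)]
S=8
def render(n,p,roi):
    x0,y0,x1,y1=roi; m=np.zeros(((y1-y0)*S,(x1-x0)*S),np.uint8)
    for P in PARTS:
        q=(proj(n,W(p,P))+.5-[x0,y0])*S-.5
        cv2.fillConvexPoly(m,cv2.convexHull(np.round(q*16).astype(np.int32)),1,shift=4)
    return m.reshape(y1-y0,S,x1-x0,S).mean((1,3))
def fit(masks,rois,p0,free=4):
    def f(p): 
        return sum(((render(n,p,rois[n])-masks[n][rois[n][1]:rois[n][3],rois[n][0]:rois[n][2]])**2).sum()/masks[n].sum() for n in masks)
    best=None
    for k in range(4):
        sim=np.vstack([p0]+[np.array(p0)+d for d in np.diag([8,8,.15]+[5]*(len(p0)-3))*(1 if k%2 else -1)])
        r=minimize(f,p0,method="Nelder-Mead",options=dict(initial_simplex=sim,xatol=.01,fatol=1e-5,maxiter=400)); 
        if best is None or r.fun<best.fun: best=r
        p0=best.x
    return best
if __name__=="__main__":
    I={};M={}
    for n in C:
        I[n]=get_image(n); M[n]=regions_of("gauge",n)[0]["region"].astype(float)
    rois={"top":(115,170,190,235),"scene":(150,135,225,200)}
    for sel in (["top"],["scene"],["top","scene"]):
        r=fit({n:M[n] for n in sel},rois,[461,285,.776]); print(sel,r.x,np.degrees(r.x[2]),r.fun)
    q=r
    ims=[]
    for n in C:
        x0,y0,x1,y1=rois[n]
        overlay(n,I[n],[(q.x,GAUGE,(0,0,255))],rois[n],10,"pics/tmp.png"); im=cv2.imread("pics/tmp.png")
        mm=cv2.resize(M[n][y0:y1,x0:x1].astype(np.uint8),None,fx=10,fy=10,interpolation=cv2.INTER_NEAREST)
        cs,_=cv2.findContours(mm,0,1); cv2.drawContours(im,cs,-1,(0,255,0),1); ims.append(im)
    cv2.imwrite("pics/p_g2.png",cv2.resize(np.hstack([cv2.copyMakeBorder(i,0,650-i.shape[0],0,750-i.shape[1],0) for i in ims]),None,fx=.53,fy=.53))
E
python3 fit2.py
```

```text
['top'] [460.32628067 289.59380006   0.82349079] 47.18254648105226 0.11788429369766747
['scene'] [462.40916122 295.26243506   0.83881607] 48.060620421146325 0.0908007209683642
['top', 'scene'] [459.97025865 290.11063936   0.84074376] 48.17106920666744 0.22500607647541754
```

View pics/p_g2.png

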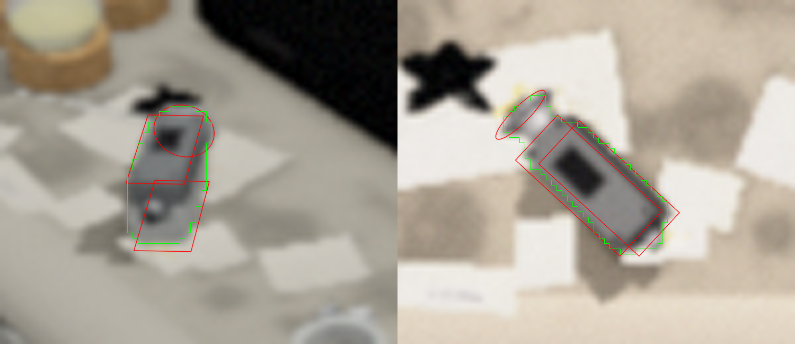

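Run:
```python
from h import *
g=[461,290]; v=np.array([483.06,-107.3,np.radians(-9.76)])
for yaw,dy in((137.5,80.24),(-42.5,-99.76)):
    print(solve_ik([*g,120],[180,0,yaw]),solve_ik([*g,12.3],[180,0,yaw]))
    for x in(-20,0):
        p=W(v,[x,0,90])[0]; print(p,solve_ik(p,[180,0,dy]))
```

```text
[  24.78812529    9.83910567  108.36850027    0.           61.79239406
 -112.71187471] [ 2.47881253e+01  1.96148434e+01  1.10415873e+02 -2.54444375e-14
  4.99692832e+01 -1.12711875e+02]
[ 463.34947026 -103.90956973   90.        ] [-2.11168918e+01  4.25015136e+00  1.18474726e+02 -2.54444375e-14
  5.72751231e+01 -1.01356892e+02]
[ 483.06 -107.3    90.  ] [-2.06559707e+01  6.62442946e+00  1.15866320e+02 -2.54444375e-14
  5.75092505e+01 -1.00895971e+02]
[ 2.47881253e+01  9.83910567e+00  1.08368500e+02 -2.54444375e-14
  6.17923941e+01  6.72881253e+01] [ 2.47881253e+01  1.96148434e+01  1.10415873e+02 -2.54444375e-14
  4.99692832e+01  6.72881253e+01]
[ 463.34947026 -103.90956973   90.        ] [-2.11168918e+01  4.25015136e+00  1.18474726e+02 -2.54444375e-14
  5.72751231e+01  7.86431082e+01]
[ 483.06 -107.3    90.  ] [-2.06559707e+01  6.62442946e+00  1.15866320e+02 -2.54444375e-14
  5.75092505e+01  7.91040293e+01]
```

Both are reachable; I'll use the smaller wrist rotation (yaw −42.5 → −99.8). Grasp and lift.

Run:
```python
from h import *
goto([461,290,130],[180,0,-42.5])
wait(.2); print(get_obs()["wrist_force"])
move_l([461,290,12.3],speed=120); wait(.1)
print(get_obs()["wrist_force"],get_obs()["tcp_pos"])
grip(20,70); wait(.2)
o=get_obs(); print(o["grip_width"],o["wrist_force"],o["moment"])
move_l([461,290,180],speed=120); wait(.3)
o=get_obs(); print(o["t"],o["grip_width"],o["wrist_force"],o["moment"],o["tcp_pos"])
for n in C: cv2.imwrite(f"pics/{n}1.png",get_image(n)[:,:,::-1])
a=cv2.imread("pics/scene1.png"); b=cv2.imread("pics/top1.png")
cv2.imwrite("pics/v1.png",np.hstack([cv2.resize(a[80:220,110:240],None,fx=3,fy=4),cv2.resize(b[130:270,90:220],None,fx=3,fy=4)]))
```

```text
[-0.44838876  0.5246419  -0.02825606]
[-0.48747926  0.41356245  0.06989484] [461.97759087 290.46787518  13.42335781]
34.68429706244949 [-8.76216754e-01 -2.28518619e-03  5.15936780e+00] [ 0.12293654  0.195511   -0.03123055]
6.775 34.24492803704905 [ 0.13084375  0.28838548 -2.53649556] [-0.03963117  0.00557236  0.01708364] [460.82847406 289.91794496 179.59786481]
```

View pics/v1.png

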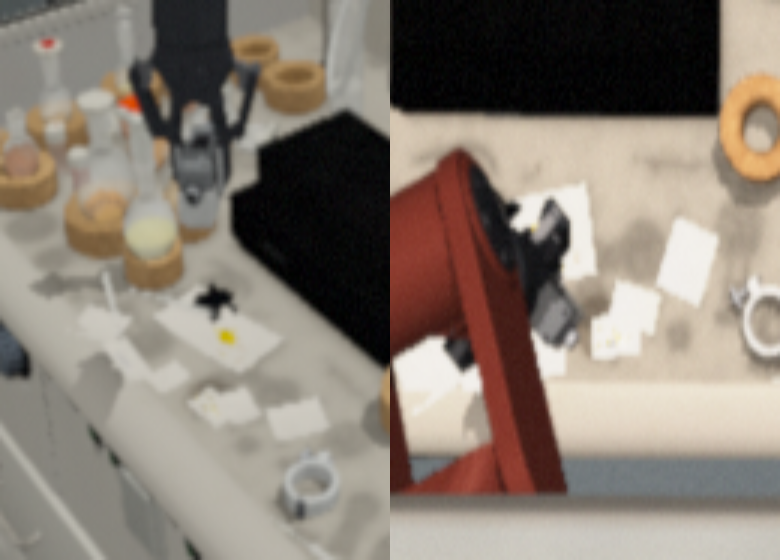

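Run:
```python
from h import *
v=np.array([483.06,-107.3,np.radians(-9.76)])
p=W(v,[-20,0,0])[0]
goto([p[0],p[1],180],[180,0,-99.76])
move_l([p[0],p[1],112],speed=100); wait(.4)
o=get_obs(); print(o["t"],o["grip_width"],o["wrist_force"],o["moment"],o["tcp_pos"],o["ee_rot"])
I={n:get_image(n) for n in C}
for n in C: cv2.imwrite(f"pics/{n}2.png",I[n][:,:,::-1])
gp=np.array([o["tcp_pos"][0],o["tcp_pos"][1],v[2],o["tcp_pos"][2]-12.6])
overlay("scene",I["scene"],[(v,VESSEL,(0,0,255)),(gp,GAUGE,(0,255,0))],(230,130,350,250),6,"pics/q_s.png")
overlay("top",I["top"],[(v,VESSEL,(0,0,255)),(gp,GAUGE,(0,255,0))],(235,120,325,220),6,"pics/q_t.png")
```

```text
9.575 34.428405078833414 [-0.43936123 -0.34622498 -2.65144992] [-0.02339974  0.0309013   0.0125028 ] [ 463.55934728 -104.00917062  112.34675528] [-1.79960915e+02 -6.78792734e-03 -9.97615406e+01]
```

View pics/q_s.png

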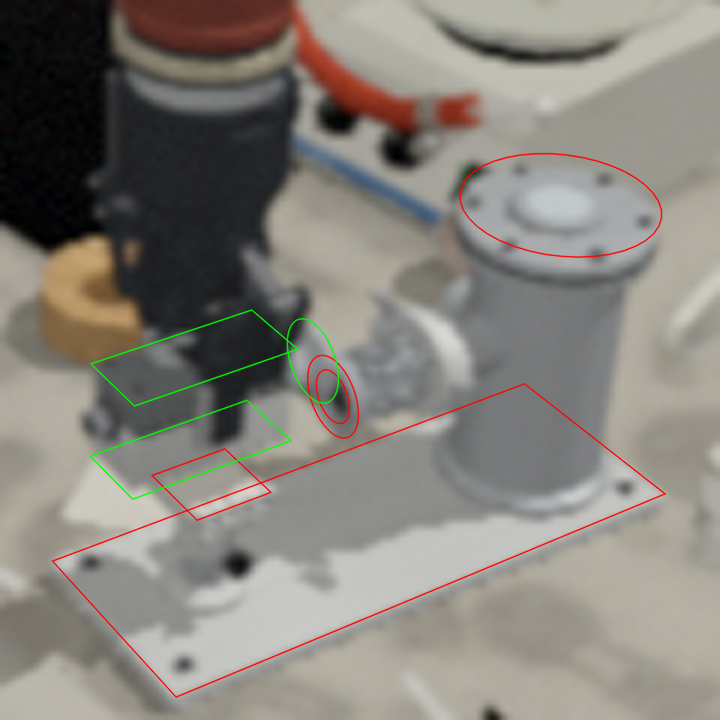

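View pics/q_t.png

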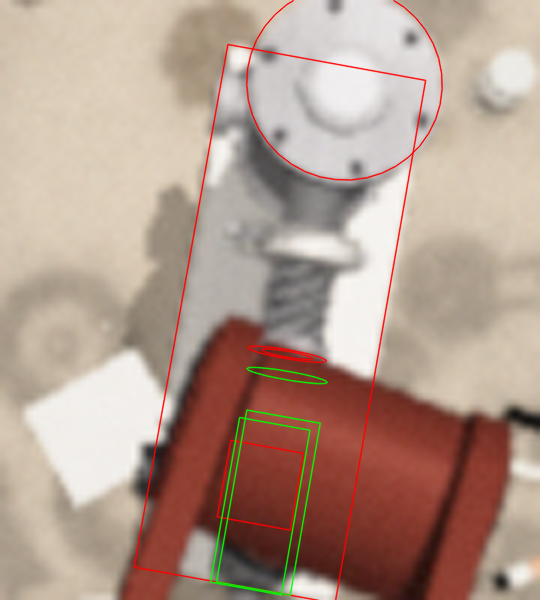

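Run:
```python
from h import *
I=cv2.imread("pics/scene2.png")[:,:,::-1]
v=np.array([483.06,-107.3,np.radians(-9.76)])
overlay("scene",I,[],(240,175,300,220),12,"pics/q_s2.png")
gp=np.array([463.56,-104.01,v[2],112.35-12.6])
overlay("scene",I,[(gp,[GAUGE[0],GAUGE[1],GAUGE[2],circ([59.5,0,25],20,0),circ([-52,0,25],6,0)],(0,255,0))],(240,175,300,220),12,"pics/q_s3.png")
```

```text
(no output)
```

View pics/q_s2.png

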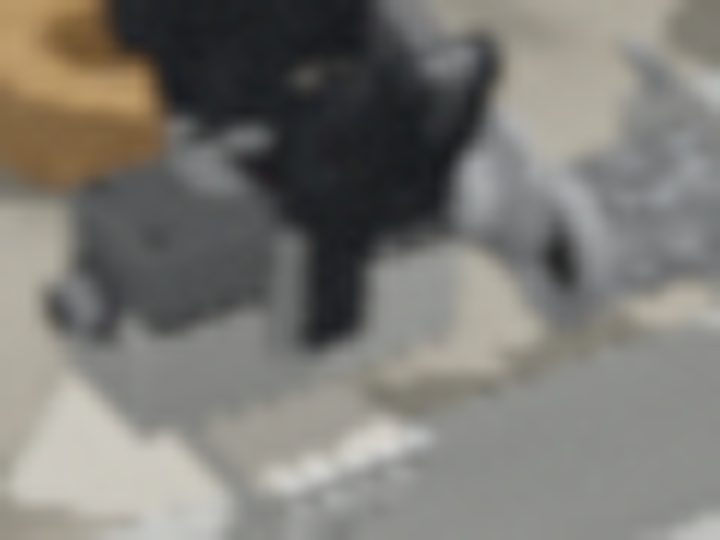

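View pics/q_s3.png

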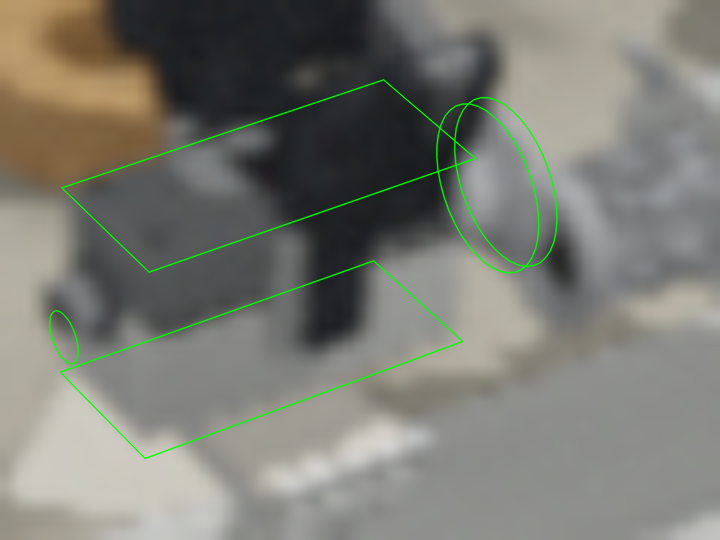

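Run:
```python
from h import *
I=cv2.imread("pics/scene2.png")[:,:,::-1]
v=np.array([483.06,-107.3,np.radians(-9.76)])
t=np.array([463.56,-104.01,v[2],112.35])
overlay("scene",I,[(t,[box(-11,11,-32,-18,0),box(-11,11,-32,-18,25)],(0,0,255)),(v,[box(-28,12,-19,19,75),box(-28,12,-26,26,80)],(255,0,0))],(240,175,300,220),12,"pics/q_s4.png")
I=cv2.imread("pics/scene1.png")[:,:,::-1]
t=np.array([460.83,289.9,np.radians(47.5),179.6]);g=t-[0,0,0,12.6]
overlay("scene",I,[(t,[box(-11,11,-32,-18,0)],(0,0,255)),(g,GAUGE,(0,255,0))],(145,90,205,145),12,"pics/q_s5.png")
```

```text
(no output)
```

View pics/q_s4.png

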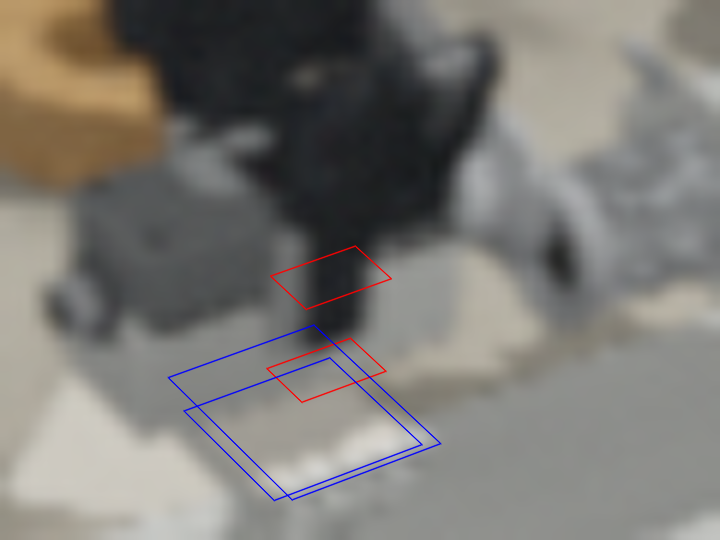

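View pics/q_s5.png

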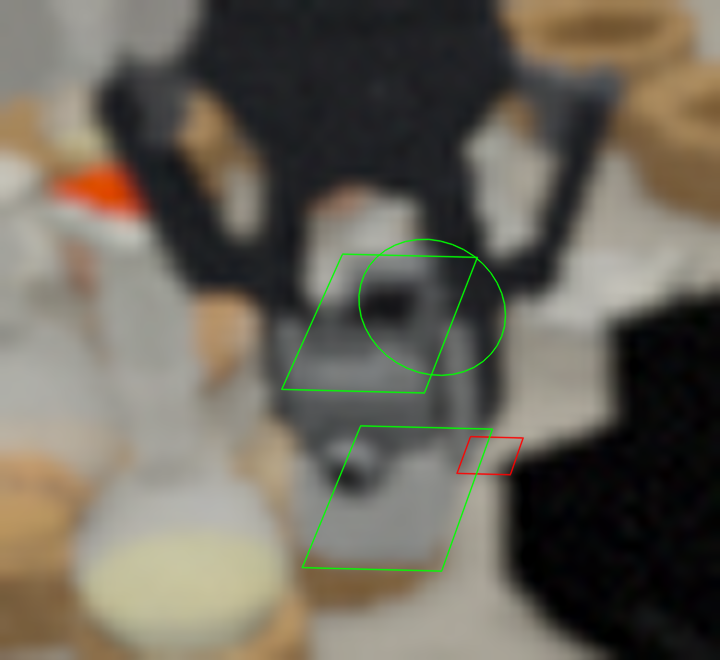

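Run:
```python
from h import *
v=np.array([483.06,-107.3,np.radians(-9.76)])
p=W(v,[-20,0,0])[0]
move_l([p[0],p[1],97],speed=60); wait(.4)
o=get_obs(); print(o["t"],o["wrist_force"],o["tcp_pos"])
I=get_image("scene"); cv2.imwrite("pics/scene3.png",I[:,:,::-1])
t=o["tcp_pos"]; gp=np.array([t[0],t[1],v[2],t[2]-12.6])
overlay("scene",I,[],(240,175,300,220),12,"pics/r0.png")
overlay("scene",I,[(gp,GAUGE+[circ([59.5,0,25],20,0)],(0,255,0)),(v,[box(-28,12,-19,19,75),circ([58,0,100],20,0),circ([58,0,100],13,0)],(0,0,255))],(240,175,300,220),12,"pics/r1.png")
```

```text
10.475 [-0.17111904 -0.4993236  -2.52201099] [ 463.52509494 -103.99674706   97.22177949]
```

View pics/r0.png

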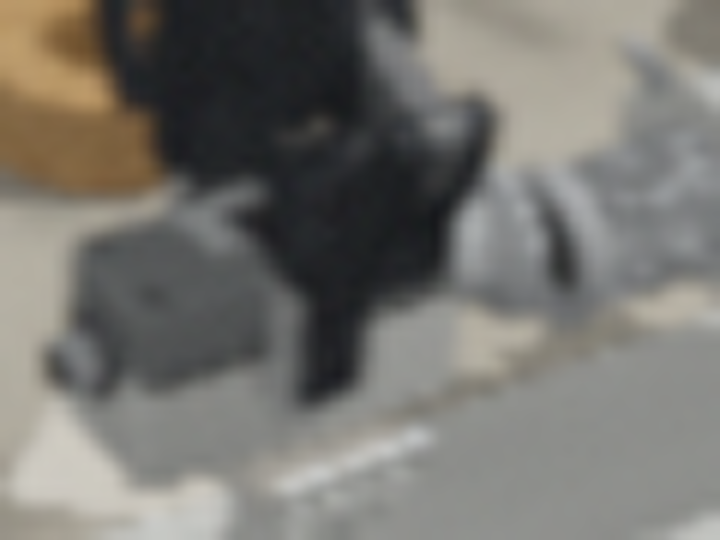

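View pics/r1.png

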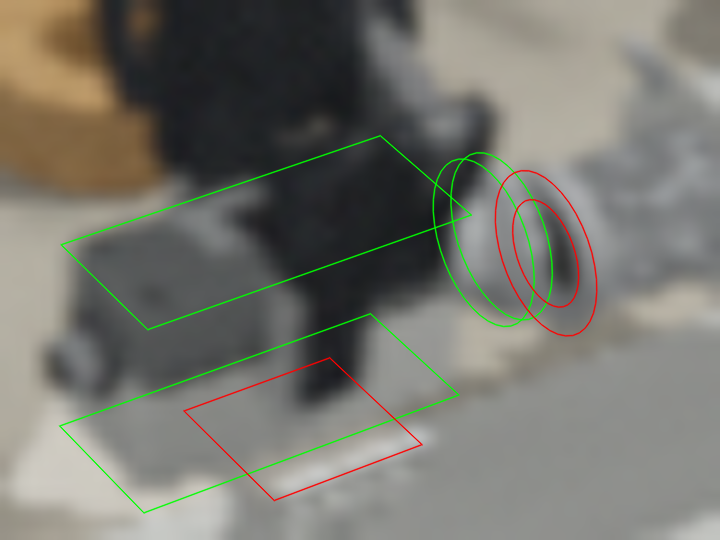

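```bash
cat >> h.py <<'E'
v=np.array([483.06,-107.3,np.radians(-9.76)])
ex=np.array([np.cos(v[2]),np.sin(v[2]),0]); ey=np.array([-np.sin(v[2]),np.cos(v[2]),0])
def F():
    o=get_obs(); f=o["wrist_force"]; m=o["moment"]; d=o["tcp_pos"]-[v[0],v[1],0]
    return np.round([o["t"],d@ex,d@ey,d[2],f@ex,f@ey,f[2],m@ex,m@ey,m[2]],2)
def to(x,y,z,speed=60,att=None): move_l(list(np.array([v[0],v[1],z])+x*ex+y*ey),att,speed)
E
python3 - <<'E'
from h import *
print(F()); b=get_obs()["wrist_force"][2]
for z in np.arange(93,83.5,-1):
    to(-20,0,z,30); wait(.12); f=F(); print(z,f)
    if f[6]-b>3.0: break
E
```

```text
[ 1.052e+01 -1.982e+01 -2.000e-02  9.721e+01  5.400e-01 -7.900e-01
 -3.540e+00  2.000e-02  4.000e-02  2.000e-02]
93.0 [ 1.092e+01 -2.008e+01  1.000e-02  9.288e+01 -4.000e-02 -2.100e-01
 -2.690e+00 -1.000e-02 -3.000e-02  1.000e-02]
92.0 [ 1.129e+01 -1.998e+01 -1.000e-02  9.202e+01 -2.900e-01 -5.800e-01
 -1.970e+00 -1.000e-02 -2.000e-02  1.000e-02]
91.0 [ 1.166e+01 -2.002e+01  0.000e+00  9.097e+01 -5.800e-01 -3.000e-02
 -2.170e+00 -6.000e-02  5.000e-02 -4.000e-02]
90.0 [ 1.202e+01 -2.001e+01  2.000e-02  8.999e+01 -7.100e-01  1.510e+00
 -3.130e+00 -1.000e-02  2.000e-02 -1.000e-02]
89.0 [ 1.239e+01 -2.000e+01 -2.000e-02  8.900e+01  2.700e-01 -4.600e-01
 -2.930e+00  1.000e-02 -1.000e-02 -1.000e-02]
88.0 [ 1.276e+01 -2.005e+01  1.000e-02  8.797e+01 -9.900e-01  3.100e-01
 -3.520e+00  4.000e-02  3.000e-02 -1.000e-02]
87.0 [ 1.312e+01 -1.938e+01 -1.100e-01  8.787e+01 -2.440e+00  4.000e-01
  5.560e+00  1.100e-01  3.700e-01  5.000e-02]
```

Run:
```python
from h import *
to(-20,0,87.5,30); wait(.15); print(F())
for y in (.7,1.4,2.1,0,-.7,-1.4,-2.1):
    to(-20,y,87.6,30); wait(.15); f=F(); print(y,f)
I=get_image("scene"); cv2.imwrite("pics/scene4.png",I[:,:,::-1]); overlay("scene",I,[],(240,175,300,220),12,"pics/r2.png")
```

```text
[ 1.352e+01 -1.938e+01 -1.300e-01  8.790e+01 -1.140e+00 -5.000e-02
  3.490e+00  1.200e-01  1.000e-01 -1.000e-02]
0.7 [ 1.392e+01 -1.944e+01  3.600e-01  8.790e+01  1.900e-01 -1.980e+00
  3.510e+00 -2.700e-01 -9.000e-02 -5.000e-02]
1.4 [ 1.432e+01 -1.963e+01  1.280e+00  8.787e+01  1.420e+00 -1.790e+00
  5.480e+00 -3.000e-01 -1.100e-01 -4.000e-02]
2.1 [ 1.472e+01 -1.973e+01  2.010e+00  8.786e+01  2.300e-01 -1.890e+00
  4.650e+00 -3.200e-01 -9.000e-02 -2.000e-02]
0 [ 1.512e+01 -1.983e+01  7.100e-01  8.788e+01 -3.000e-02  7.300e-01
  6.910e+00  4.000e-02 -8.000e-02 -1.000e-02]
-0.7 [ 1.552e+01 -1.986e+01  4.200e-01  8.788e+01  6.900e-01  1.620e+00
  5.620e+00  2.100e-01 -9.000e-02  5.000e-02]
-1.4 [ 1.592e+01 -1.990e+01 -1.300e-01  8.789e+01  6.400e-01  2.030e+00
  6.590e+00  2.700e-01 -4.000e-02 -4.000e-02]
-2.1 [ 1.632e+01 -1.993e+01 -7.900e-01  8.789e+01  3.100e-01  2.190e+00
  6.150e+00  3.000e-01 -1.000e-01  5.000e-02]
```

View pics/r2.png

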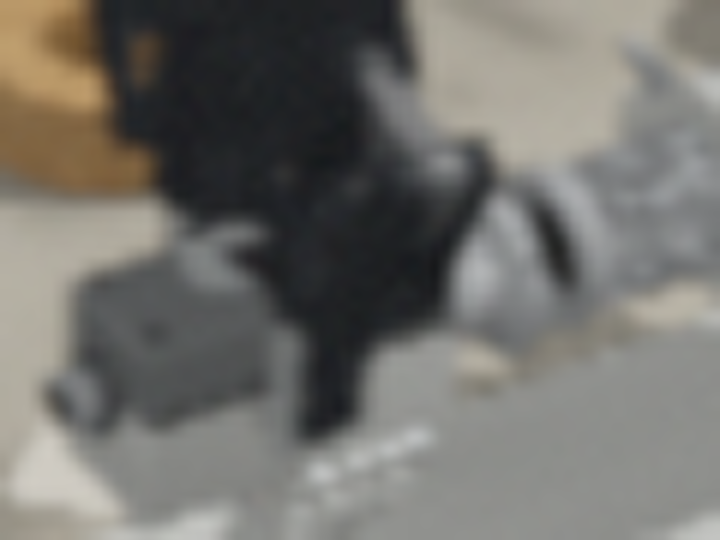

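Run:
```python
from h import *
to(-20,0,88.1,30)
for y in (-2.1,-3,0,2,3,4):
    to(-20,y,88.1,30); 
    for i in range(2): wait(.2); f=F(); print(y,f)
    if abs(f[5])>8: break
```

```text
-2.1 [ 1.708e+01 -2.034e+01 -2.010e+00  8.789e+01 -8.300e-01  1.980e+00
  4.670e+00  3.600e-01  2.000e-02  4.000e-02]
-2.1 [ 1.727e+01 -2.031e+01 -2.080e+00  8.788e+01  6.700e-01  1.050e+00
  3.430e+00  3.100e-01  2.000e-02  5.000e-02]
-3 [ 1.773e+01 -2.027e+01 -2.740e+00  8.788e+01 -4.600e-01  3.790e+00
  1.520e+00  6.100e-01  0.000e+00  8.000e-02]
-3 [ 1.792e+01 -2.025e+01 -2.720e+00  8.790e+01 -9.300e-01  4.000e+00
  1.530e+00  6.600e-01 -3.000e-02  1.000e-01]
0 [ 1.838e+01 -2.008e+01 -3.700e-01  8.793e+01  1.500e+00  2.900e-01
 -1.300e+00 -1.000e-01 -1.100e-01 -1.000e-02]
0 [ 1.858e+01 -2.018e+01 -1.000e-01  8.790e+01  1.030e+00 -6.300e-01
 -1.160e+00 -7.000e-02 -5.000e-02 -3.000e-02]
2 [ 1.902e+01 -2.023e+01  2.200e+00  8.793e+01 -3.700e-01  1.070e+00
 -1.470e+00  6.000e-02 -2.000e-02  2.000e-02]
2 [ 1.923e+01 -2.020e+01  2.040e+00  8.794e+01 -1.100e+00 -0.000e+00
 -1.970e+00  3.000e-02 -0.000e+00 -0.000e+00]
3 [ 1.968e+01 -2.017e+01  2.850e+00  8.795e+01  1.300e-01 -1.410e+00
 -3.520e+00 -2.500e-01  5.000e-02  1.000e-02]
3 [ 1.988e+01 -2.016e+01  2.860e+00  8.798e+01 -4.800e-01 -2.080e+00
 -4.470e+00 -3.600e-01  6.000e-02 -5.000e-02]
4 [ 2.032e+01 -2.009e+01  3.050e+00  8.802e+01 -4.600e-01 -3.340e+00
 -3.950e+00 -9.600e-01  1.300e-01  2.000e-02]
4 [ 2.052e+01 -2.012e+01  3.070e+00  8.802e+01  7.200e-01 -5.810e+00
 -4.530e+00 -9.000e-01  4.000e-02  0.000e+00]
```

Run:
```python
from h import *
to(-20,0.2,88.0,30); wait(.15);print(F())
for x in (-17,-14,-12,-10,-9,-8,-7,-6,-5):
    to(x,.2,88.0,30); wait(.1); f=F(); print(x,f)
    if f[4]<-4.5: break
I=get_image("scene"); cv2.imwrite("pics/scene5.png",I[:,:,::-1]); overlay("scene",I,[],(245,175,305,220),12,"pics/r3.png")
```

```text
[ 2.095e+01 -1.993e+01  5.100e-01  8.809e+01 -7.800e-01  1.100e-01
 -2.550e+00  4.000e-02  1.000e-02  2.000e-02]
-17 [ 2.130e+01 -1.702e+01  3.100e-01  8.792e+01  8.500e-01 -6.000e-02
 -2.800e+00 -3.000e-02 -5.000e-02 -1.000e-02]
-14 [ 2.165e+01 -1.400e+01  2.200e-01  8.788e+01  7.200e-01 -1.800e-01
 -1.220e+00 -5.000e-02 -2.000e-02  4.000e-02]
-12 [ 2.200e+01 -1.201e+01  2.200e-01  8.792e+01  8.100e-01 -2.900e-01
 -2.710e+00  3.000e-02  4.000e-02 -0.000e+00]
-10 [ 2.235e+01 -1.001e+01  2.200e-01  8.792e+01 -4.000e-02  3.000e-02
 -2.020e+00 -3.000e-02 -8.000e-02 -1.000e-02]
-9 [ 2.270e+01 -9.060e+00  2.200e-01  8.792e+01  8.000e-02 -9.000e-01
 -3.260e+00  0.000e+00 -4.000e-02  1.000e-02]
-8 [ 2.305e+01 -8.080e+00  2.500e-01  8.793e+01  3.900e-01  2.700e-01
 -2.650e+00  3.000e-02  4.000e-02  1.000e-02]
-7 [ 2.340e+01 -7.280e+00  2.100e-01  8.792e+01 -1.970e+00  0.000e+00
 -1.380e+00 -2.000e-02  2.500e-01 -0.000e+00]
-6 [ 2.375e+01 -6.370e+00  2.100e-01  8.792e+01 -2.520e+00 -6.700e-01
 -1.620e+00 -5.000e-02  4.300e-01  5.000e-02]
-5 [ 2.410e+01 -5.420e+00  1.700e-01  8.791e+01 -5.220e+00 -9.300e-01
  1.640e+00 -4.000e-02  7.000e-01  1.100e-01]
```

View pics/r3.png

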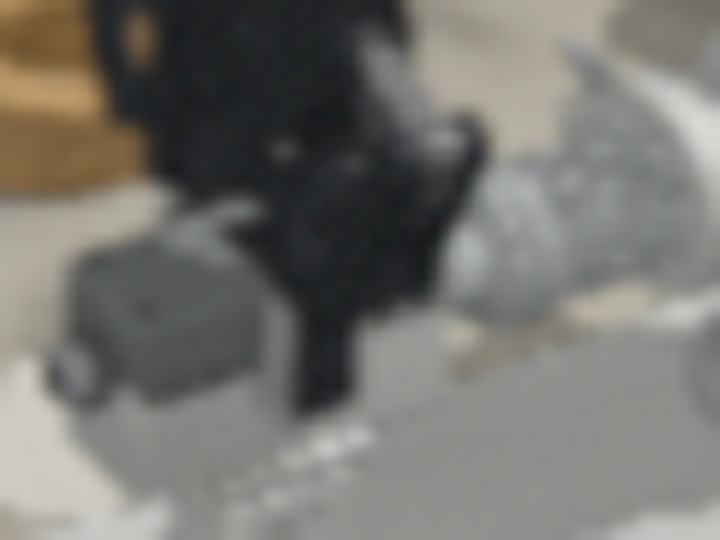

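Run:
```python
from h import *
for x in (-4,-3,-2,-1):
    to(x,.2,88.1,20); wait(.25); f=F(); print(x,f)
    if f[4]<-10.5: break
fs=[]
for i in range(8): wait(.05); fs.append(F())
print(np.mean(fs,0).round(2),get_obs()["grip_width"])
I=get_image("scene"); cv2.imwrite("pics/scene6.png",I[:,:,::-1]); overlay("scene",I,[],(245,165,325,220),10,"pics/r4.png")
```

```text
-4 [ 2.465e+01 -4.540e+00  1.900e-01  8.793e+01 -4.820e+00 -1.750e+00
  3.300e-01 -8.000e-02  7.300e-01  1.000e-02]
-3 [ 2.515e+01 -3.920e+00  1.600e-01  8.791e+01 -6.190e+00 -1.430e+00
  1.990e+00 -8.000e-02  8.700e-01  2.000e-02]
-2 [ 2.565e+01 -3.290e+00  1.600e-01  8.790e+01 -7.540e+00 -1.110e+00
  2.860e+00 -8.000e-02  1.020e+00  5.000e-02]
-1 [ 2.615e+01 -2.640e+00  1.500e-01  8.789e+01 -8.230e+00  1.200e-01
  4.250e+00 -1.300e-01  1.080e+00  5.000e-02]
[ 2.638e+01 -2.610e+00  1.400e-01  8.790e+01 -7.860e+00 -5.800e-01
  3.630e+00 -1.200e-01  1.110e+00  5.000e-02] 34.47273154539747
```

View pics/r4.png

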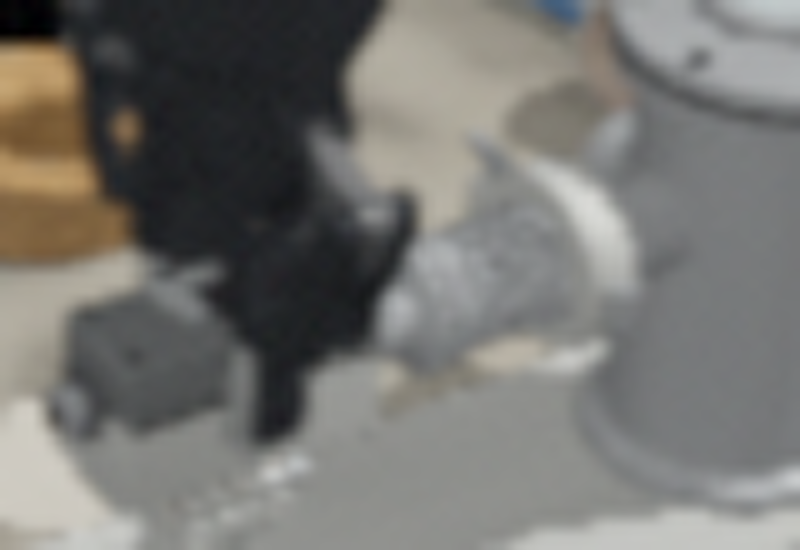

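Run:
```python
from h import *
def avg(n=8):
    fs=[]
    for i in range(n): wait(.05); fs.append(F())
    return np.mean(fs,0).round(2)
for x in (0,1,1.6):
    to(x,.25,88.3,20); wait(.2); f=avg(6); print(x,f)
    if f[4]<-10.3: break
print(get_obs()["ee_rot"])
```

```text
0 [ 2.722e+01 -2.010e+00  1.400e-01  8.791e+01 -8.970e+00 -1.520e+00
  3.500e+00 -1.400e-01  1.160e+00  5.000e-02]
1 [ 2.798e+01 -1.400e+00  1.300e-01  8.790e+01 -1.020e+01 -1.610e+00
  4.540e+00 -1.900e-01  1.330e+00  5.000e-02]
1.6 [ 2.872e+01 -1.070e+00  1.000e-01  8.791e+01 -1.110e+01 -1.630e+00
  5.330e+00 -2.000e-01  1.420e+00  2.000e-02]
[ 1.79630884e+02 -1.75257929e-02 -9.97259070e+01]
```

Run:
```python
from h import *
wait(.5); print(F())
I=get_image("scene"); J=get_image("top")
d=F()
gp=np.array([*(v[:2]+(d[1]+.8)*ex[:2]+d[2]*ey[:2]),v[2],75])
overlay("scene",I,[],(245,165,325,220),10,"pics/f0.png")
overlay("scene",I,[(gp,GAUGE,(0,255,0)),(v,[VESSEL[0]],(0,0,255))],(245,165,325,220),10,"pics/f1.png")
cv2.imwrite("pics/f2.png",np.vstack([I,J])[:,:,::-1][::1,::1][:768]); 
cv2.imwrite("pics/f2.png",np.hstack([cv2.resize(I,(400,300)),cv2.resize(J,(400,300))])[:,:,::-1])
```

```text
[ 2.935e+01 -1.100e+00  1.100e-01  8.789e+01 -1.187e+01 -1.090e+00
  4.770e+00 -1.200e-01  1.380e+00  8.000e-02]
```

View pics/f1.png

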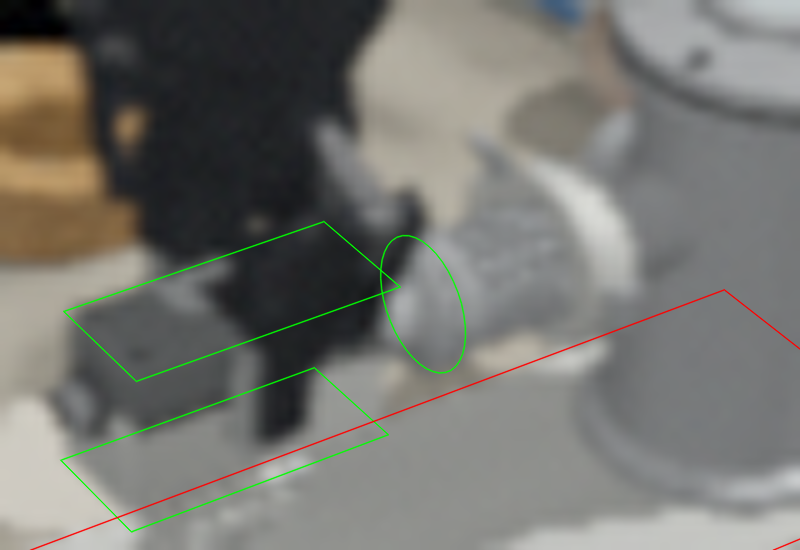

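View pics/f2.png

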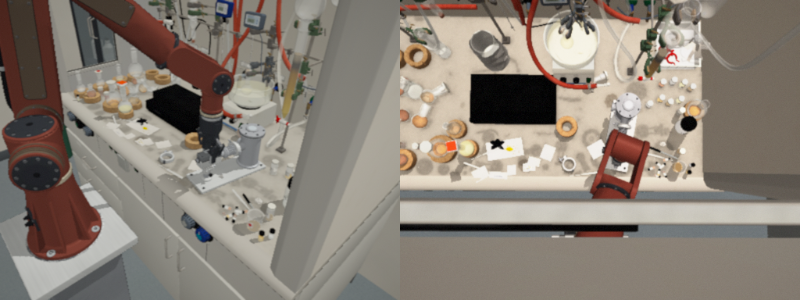

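Run:
```python
from h import *
print(F(),get_obs()["grip_width"]); print(sign_off())
```

```text
[ 2.945e+01 -1.050e+00  1.100e-01  8.793e+01 -1.015e+01 -1.720e+00
  5.240e+00 -1.800e-01  1.400e+00  4.000e-02] 34.35132196399489
the job is handed in; nothing more can be done
None
```

I picked up the gauge by its housing, set it upright on the rest, slid it into the bellows flange and handed in at 29.5 s, still gripping and pushing.

**Push:** The hand feels about 10–12 N along the port axis, including about 1 N of drag on the rest. That leaves about 10 N on the bellows, pressed in about 6.5 mm. This is worked out from the first contact, felt with the hand reference about 7.6 mm behind the vessel's origin, and from the hand's travel since; I had no direct reading of the joint.

**Fit:** Contact came within about 1 mm of where the flange faces should meet, with no earlier resistance from the ring. The force then rose at about the bellows' own stiffness. Sideways force (1–2 N) and twist (under 0.1 N m) stayed small, and the last scene picture shows no gap between the flanges. The clamp ring, glassware and other things look undisturbed.

**Checks that were weaker or disagreed:**
- The arm hides the joint from the top camera, so how square the faces sit rests on the scene picture, the forces and the vessel direction I fitted from the pictures.
- In the scene picture, edges sat about 1–2 pixels higher than I predicted, which I put down to calibration error.
- Probing sideways on the rest found about 5 mm of play rather than the 2 mm expected, probably give in the hand. I centred the gauge between the two sides.

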